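Slide the tart tin sled under the filling head

ROBOT

A 7-joint arm with a two-finger parallel gripper is mounted at the origin on the work surface. World frame = base frame: x ahead of the robot, y to its left, z up, the work surface at z = 0. Lengths are in m, angles in rad, forces in N, time in s.
With the tool pointing down it reaches from about 0.35 to 0.9 m from the base axis. Payload 8.1 kg.
Tool frame: the origin (TCP) lies midway between the tips of the shut fingers; the grasp point (between the pads) lies 19 mm behind it; z points along the fingers, y is the line along which they close (so a half turn about z gives the same grasp; the last joint's range is limited). The gripper opens to 85 mm and grips with 20 to 120 N. Pads are 22 mm wide; open, the fingers measure 114 mm over their backs; the gripper's body (76 mm by 85 mm) begins 54 mm behind the grasp point. The pads swing forward as they close: fully open they stand 13 mm farther back than shut.
Start: joints at [1.185, 0.434, 0.025, 1.573, -0.012, 1.134, -0.075], TCP at [0.174, -0.6, 0.231] pointing down, gripper open.
Joint ranges: [-2.62, 2.62], [-0.44, 2.09], [-1.27, 1.32], [0.08, 2.57], [-1.32, 4.46], [0.12, 2], [-2.74, 2.74]. Speed limits (rad/s): [2.22, 2.22, 3.01, 3.01, 3.14, 3.14, 3.14].

INTERFACE

Orientations are given as a unit quaternion [x, y, z, w].
In Python, from cell import ctrl gives the robot as it stands. The module is installed in compiled form; this text tells all that it offers.
- The arm moves only by the tool move_arm, never from a script. Its argument "increments" is one flat list of numbers, 5 for each row, row after row: the opening, from -1 (shut) to 1 (fully open), then the shift along the tool's x, y, z in a scale on which 1.0 is 600 mm, then the turn about the tool's z in parts of the range, where 1.0 means 45 degrees. In form: [grip, x, y, z, roll, grip, x, y, z, roll, ...]. A call has 1 to 5 rows; each row is the pose to reach, as a shift and turn from the pose commanded when the call began, along the tool's axes at that moment; what a row does not reach only later rows make up. A row lasts 1/8 s, in which the tool goes at most 62.5 mm and 10.7 degrees, less where a joint would pass 70% of its speed; a pose out of reach is approached as far as the arm can. A shift or turn number past 1, either way, is cut back to 1. A call with a gripper value outside its range is refused whole. The fingers move at their own pace and stop on an object; "squeeze" is the grip in N (left out, the last holds). Time passes only in rows, so rows that repeat a pose let the fingers close. It gives the time, the measured TCP pose, the force, the opening and the grip force at its end, in the units of the state.
- ctrl.observe(): the state, without advancing time (a new reading comes with each control period).
- ctrl.get_image(name): name is "scene" or "top"; returns the picture (400x640x3 uint8, red, green, blue); there is no depth.
- ctrl.camera_params(name): a dict with "fovy" (degrees; the focal length in pixels is half the picture's height over the tangent of half this angle, whatever the lens; pixels are square), "cx", "cy" (the principal point, pixels), "camera_from_world" (4x4, takes a point from world to camera coordinates). Camera axes: x right, y down, z forward; pixel columns grow to the right and rows downward; lengths in m; the calibration is good to about 2 mm. A picture is of the moment at which its call begins. camera_params takes no time and is no camera call.
- ctrl.sign_off(): hands the job in; it is judged then, once.
Trained networks look in the newest picture that a camera, given by its name, has taken for a name from the list of things; names that differ only in an ending like _2 or _b are one class to them, and where a whole thing is asked for, a point or a joint stands for the part that bears it (a point fixed in the world has none). Each returns a list of dicts, best first, with "conf" (0 to 1); they miss things now and then, are a little off and sometimes report something else, mostly with a low value. They report only what shows in the picture. A call takes as long as a camera call.
- ctrl.spot_in(thing, camera): "box" ([centre column, centre row, width, height] in pixels, round what is visible of it).
- ctrl.regions_of(thing, camera): "pixels" (400x640 bool, what is visible of it) and "box" ([centre column, centre row, width, height] in pixels, round what is visible of it).
- ctrl.mark_of(thing, camera): "pixel" ([column, row] in pixels: a listed point, or the origin of a listed thing).
The state is a dict: "time": time; "joint_pos": joint angles; "qd": joint speeds; "joint_efforts": joint torques, N m; "ee_pos": TCP position; "tool_rot": TCP orientation; "contact_force": force on the tool from outside, world axes, zero at the start; "moment": the same for the moment, N m; "grip_width": finger opening in m; "gripper_force": force on a finger pad.
Only numpy, scipy, OpenCV 4.12 (cv2) and the standard library are available. Lean on these libraries where they do the work, as an engineer would, in place of code of your own. Each camera call takes 0.05 s, during which the arm holds its last target. There are 200 camera calls.

TASK

Slide the sled with the tart tin into the filling station's lane, nose first, and push it on under the head until the spring catch has ridden over the nose and clicked down into the notch; then let go and leave it latched. The place of the back stop is not known, so find it by feel and be gentle: do not ram or wedge the sled in the station, do not knock the station with the gripper, and leave the other things on the counter alone.

Things in the scene. Friction and masses are not known exactly. Their poses are not given: they have to be found in the camera images.
- sled: Flat aluminium sled, 0.5 to 0.85 kg, loose on the counter: plate 255 long, 96 wide, 6 thick, a dark round tart tin fixed on it (80 dia at the rim, rim 32 above the counter). Origin on the underside below the tin's centre; +x to the nose, z up. Nose edge at x=+90, rear edge at x=-165, wooden handle at x=-150, cam ridge on the nose.
- sled_handle (a point): Middle of the sled's handle, 41 above the counter, at sled x=-150, y=0. Upright wooden block 16 (sled x) by 40 (sled y), from 6 to 56 above the counter, gripped from above either way. Axes as the sled's.
- sled_notch (a point): Centre of the notch's floor in the cam on the sled's nose, at sled x=+59, y=0, z=12. Cam 30 wide: from the nose edge it rises 30 degrees from z=6 to z=17 at x=+69, flat crest x=+69 to +66, square notch x=+66 to +52 with floor z=12, then a block 17 high from x=+52 to +43. Axes as the sled's.
- station: Filling station fixed to the counter, white head on a steel bridge. Origin on the counter under the head's centre; +x is the push direction along the lane, z up. Bridge from x=-40 to +40, 175 wide, underside 36 high (4 above the tin); with the head 200 high, so the gripper must stay before x=-40. The sled slides on the counter.
- station_mouth (a point): On the counter at station x=-90, y=0, where the straight lane begins; axes as the station's. Two guide rails 14 high run from here to station x=+80, inner faces at y=+-49.5 (1.5 clearance each side of the sled). Before them the rails flare outwards about 23 degrees, mouth starting at station x=-130.
- station_home (a point): On the counter at station x=+90, y=0: nominal place of the steel back stop's face (stop 22 high). The last shift clamped the real stop up to 15 nearer or farther: this point does not show it. With the nose on the stop the sled's origin lies at station x=-15 to +15, y=0, axes parallel. More than 25 N between sled and station is too much.
- catch (a joint): Lift (m) of the spring catch: upright pin with a black knob on top and an 8 dia foot, 29 before the real stop face. 0 = free, foot 8 above the counter; 0.009 = on the sled's crest; 0.004 = in the notch, latched. Spring 2 N free, 3 N on the crest: the push grows by 5 to 12 N on the cam, eases at the click; the rigid stop comes 3 to 7 mm later and need not be touched.
- bowl: Bystander: steel bowl, 120 dia, 60 high, origin under its centre.
- spatula: Bystander: spatula lying on the counter, origin under its middle, handle to its -x.
- jar: Bystander: amber glass jar, 66 dia, 90 high, origin under its centre.

How it is judged:
By the outcome, as a careful person would: the job done as asked, in the order asked, and still so for the second after the job is handed in, with the robot touching nothing.
It also fails if it takes over 67 s, if anything falls off the work surface, if the arm or the gripper's body presses on something with over 40 N, if the wrist force passes 120 N, or if a joint passes its speed limit or range.

## Working session

There is one attempt and no reset: what is moved stays moved. The work goes in short steps, Python scripts to look and compute and a tool call to move; the robot and the scene stay as the last step left them, time stands still between calls to the robot, and variables do not carry over. Pictures are saved under pics/ and viewed, at most 13 in all, crops included, and the job is handed in when it is done.

Besides the shell and the picture viewer there is one more tool, called as name(argument=value, ...), one argument or row to a line, values as JSON. move_arm: Moves the arm, as the interface text tells. Its arguments: {"type":"object","properties":{"increments":{"type":"array"},"squeeze":{"type":"number"}},"required":["increments"]}

```bash
mkdir -p pics; cat > h.py <<'E'
import numpy as np, cv2
from cell import ctrl
def ray(cam,px):
    p=ctrl.camera_params(cam); f=200/np.tan(np.radians(p["fovy"])/2)
    T=np.array(p["camera_from_world"]); R=T[:3,:3]; c=-R.T@T[:3,3]
    d=R.T@np.array([(px[0]-p["cx"])/f,(px[1]-p["cy"])/f,1.]); return c,d
def onz(cam,px,z):
    c,d=ray(cam,px); return c+d*(z-c[2])/d[2]
def proj(cam,P):
    p=ctrl.camera_params(cam); f=200/np.tan(np.radians(p["fovy"])/2)
    T=np.array(p["camera_from_world"]); q=T[:3,:3]@np.array(P)+T[:3,3]
    return np.array([p["cx"]+f*q[0]/q[2],p["cy"]+f*q[1]/q[2]])
def save(cam,n):
    im=ctrl.get_image(cam); cv2.imwrite(f"pics/{n}.png",im[:,:,::-1]); return im
Z=dict(sled=0,sled_handle=.041,sled_notch=.012,station=0,station_mouth=0,station_home=0,catch=0,bowl=0,spatula=0,jar=0)
E
python3 - <<'E'
from h import *
np.set_printoptions(precision=4,suppress=True)
a=save("scene","s0");b=save("top","t0")
cv2.imwrite("pics/both0.png",cv2.resize(np.vstack([a,b]),(800,1000))[:,:,::-1])
for cam in("scene","top"):
    print(cam,onz(cam,(320,200),0),ray(cam,(320,200))[0])
    for t in Z:
        r=ctrl.mark_of(t,cam)[:2]
        print(t,[(round(x["conf"],2),np.round(x["pixel"],1),onz(cam,x["pixel"],Z[t])) for x in r])
s=ctrl.observe();print(s)
E
```

```text
scene [ 0.4199 -0.0411  0.    ] [1.3941 0.041  0.7594]
sled [(0.84, array([371.2, 245.2]), array([0.5783, 0.0955, 0.    ]))]
sled_handle [(0.83, array([436.1, 236.8]), array([0.5774, 0.2399, 0.041 ]))]
sled_notch [(0.82, array([345.1, 237.4]), array([0.5714, 0.0329, 0.012 ]))]
station [(0.82, array([255.8, 217.2]), array([ 0.5089, -0.1942,  0.    ]))]
station_mouth [(0.78, array([291.6, 223.5]), array([ 0.5224, -0.1017,  0.    ]))]
station_home [(0.9, array([225.3, 211.2]), array([ 0.4945, -0.2757,  0.    ])), (0.23, array([344.7, 241.3]), array([ 0.5719,  0.0326, -0.    ]))]Traceback (most recent call last):
  File "<stdin>", line 8, in <module>
ValueError: it knows: bowl, jar, sled, sled_handle, sled_notch, spatula, station, station_home, station_mouth
```

View pics/s0.png

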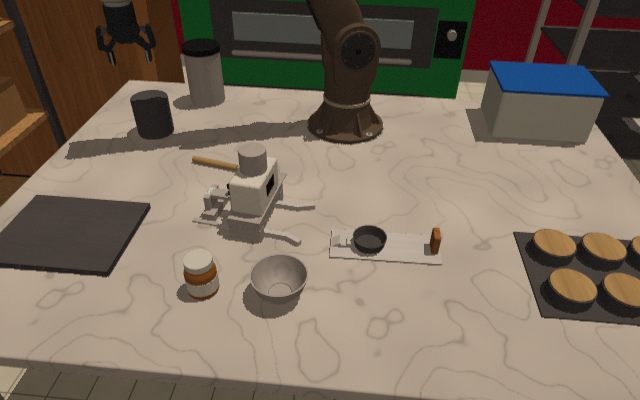

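View pics/t0.png

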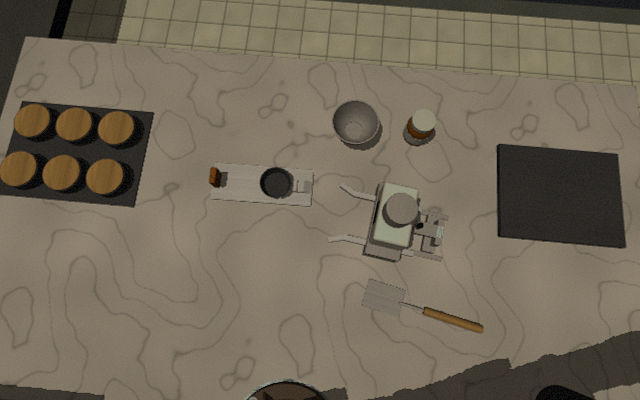

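The scene view shows the sled at about (385,245) with its nose to the left, and the station at (255,195). The bowl at (279,280) and jar at (202,273) lie beyond the station. The top view has the handle at (215,177), tin at (276,183), and the mouth flares at (345,190) and (335,239), opening towards the sled.

```bash
cat >> h.py <<'E'
Z.pop("catch",None)
def marks(names,cams=("scene","top"),n=1):
    out={}
    for cam in cams:
        ctrl.get_image(cam)
        for t in names:
            r=ctrl.mark_of(t,cam)[:1]
            if r: out[cam,t]=onz(cam,r[0]["pixel"],Z[t]); print(cam,t,round(r[0]["conf"],2),np.round(r[0]["pixel"],1),np.round(out[cam,t],4))
    return out
E
python3 - <<'E'
from h import *
np.set_printoptions(precision=4,suppress=True)
m=marks(list(Z),("top",)); 
print(ray("top",(320,200))[0])
b=cv2.imread("pics/t0.png")
cv2.imwrite("pics/t0c.png",cv2.resize(b[130:280,195:460],(795,450),interpolation=cv2.INTER_CUBIC))
s=ctrl.observe();print({k:np.round(v,4) for k,v in s.items()})
E
```

```text
top sled 0.82 [278.3 183.6] [0.5832 0.0823 0.    ]
top sled_handle 0.67 [212.7 178.8] [0.5695 0.238  0.041 ]
top sled_notch 0.66 [297.8 185.5] [0.5797 0.031  0.012 ]
top station 0.96 [384.8 223.5] [ 0.5055 -0.1946  0.    ]
top station_home 0.81 [422.8 232. ] [ 0.493  -0.2895  0.    ]
top bowl 0.86 [348.8 129.6] [ 0.7476 -0.086   0.    ]
top spatula 0.74 [421.9 308.7] [ 0.3096 -0.2933  0.    ]
top jar 0.79 [415.9 137.1] [ 0.7429 -0.2633  0.    ]
[ 0.3446 -0.048   0.9049]
{'time': np.float64(0.9), 'joint_pos': array([ 1.1854,  0.4345,  0.025 ,  1.5732, -0.0116,  1.134 , -0.0751]), 'qd': array([-0.0007, -0.    ,  0.0005,  0.0007,  0.0015,  0.0016,  0.0007]), 'joint_efforts': array([  0.0011, -67.0273,   1.0244, -31.6567,   0.0155,   0.0024,
         0.    ]), 'ee_pos': array([ 0.1744, -0.6002,  0.2313]), 'tool_rot': array([0.99  , 0.1408, 0.    , 0.    ]), 'contact_force': array([ 1.2953, -0.2428, -0.2215]), 'moment': array([-0.0533, -0.0393, -0.0663]), 'gripper_force': np.float64(0.0), 'grip_width': np.float64(0.0852)}
```

View pics/t0c.png

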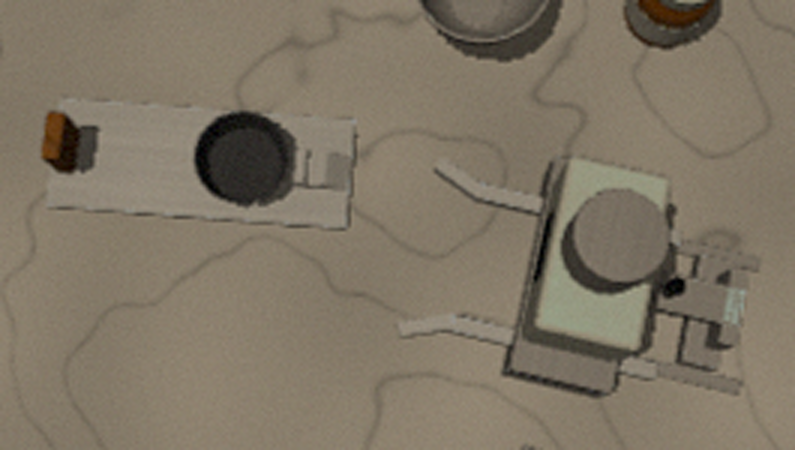

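The crop shows the sled's four plate corners clearly, at (62,98), (48,207), (356,120) and (349,229). The station rails slope down to the right, with the straight parts starting near (480,195) and (455,325). I'll fit both poses and overlay the models.

```bash
cat >> h.py <<'E'
from scipy.optimize import least_squares
def W(p,L):
    c,s=np.cos(p[2]),np.sin(p[2]); L=np.atleast_2d(L)
    return np.c_[p[0]+c*L[:,0]-s*L[:,1],p[1]+s*L[:,0]+c*L[:,1],L[:,2]]
def draw(im,cam,p,lines,col):
    k=4 
    for a,b in lines:
        q=[tuple(int(v*16) for v in proj(cam,x)) for x in W(p,[a,b])]
        cv2.line(im,q[0],q[1],col,1,cv2.LINE_AA,4)
def rect(x0,x1,y0,y1,z):
    c=[(x0,y0,z),(x1,y0,z),(x1,y1,z),(x0,y1,z)]; return [(c[i],c[(i+1)%4]) for i in range(4)]
SL=rect(-.165,.09,-.048,.048,.006)+rect(-.158,-.142,-.02,.02,.056)+rect(.052,.066,-.015,.015,.017)
r=.0495; f=.04*np.tan(np.radians(23))
ST=[((-.09,s*r,.014),(.08,s*r,.014)) for s in(1,-1)]+[((-.09,s*r,.014),(-.13,s*(r+f),.014)) for s in(1,-1)]+rect(-.04,.04,-.0875,.0875,.036)
def big(cam,im,pl,box,n,k=4):
    x0,y0,w,h=box; M=im[:,:,::-1][y0:y0+h,x0:x0+w]
    M=cv2.resize(M,None,fx=k,fy=k,interpolation=cv2.INTER_CUBIC).copy()
    for p,lines,col in pl:
        for a,b in lines:
            q=[tuple(int(v) for v in ((proj(cam,x)-[x0,y0]+.5)*k)) for x in W(p,[a,b])]
            cv2.line(M,q[0],q[1],col,1,cv2.LINE_AA)
    cv2.imwrite(f"pics/{n}.png",M)
E
python3 - <<'E'
from h import *
np.set_printoptions(precision=4,suppress=True)
px=np.array([(62,98),(48,207),(356,120),(349,229)])/3+[195,130]-.5
L=[(-.165,.048,.006),(-.165,-.048,.006),(.09,.048,.006),(.09,-.048,.006)]
W_=np.array([onz("top",p,.006) for p in px]);print(W_)
g=lambda p:(W(p,L)-W_)[:,:2].ravel()
s=least_squares(g,[.58,.09,-1.57]);print(s.x,s.fun)
# station: direction from marks first
st=np.array([.506,-.1945,np.arctan2(-.2895+.1017,.493-.5224)]);print(st)
t=cv2.imread("pics/t0.png")[:,:,::-1];c=cv2.imread("pics/s0.png")[:,:,::-1]
big("top",t,[(s.x,SL,(0,255,0)),(st,ST,(0,0,255))],(315,160,150,120),"o1",5)
big("scene",c,[(s.x,SL,(0,255,0)),(st,ST,(0,0,255))],(190,140,260,140),"o2",3)
E
```

```text
[[ 0.6233  0.2503  0.006 ]
 [ 0.527   0.247   0.006 ]
 [ 0.6271 -0.0032  0.006 ]
 [ 0.5319 -0.0066  0.006 ]]
[ 0.5781  0.0844 -1.5514] [-0.0004 -0.     -0.0002  0.0014  0.0006 -0.0015 -0.      0.0001]
[ 0.506  -0.1945 -1.7261]
```

View pics/o1.png

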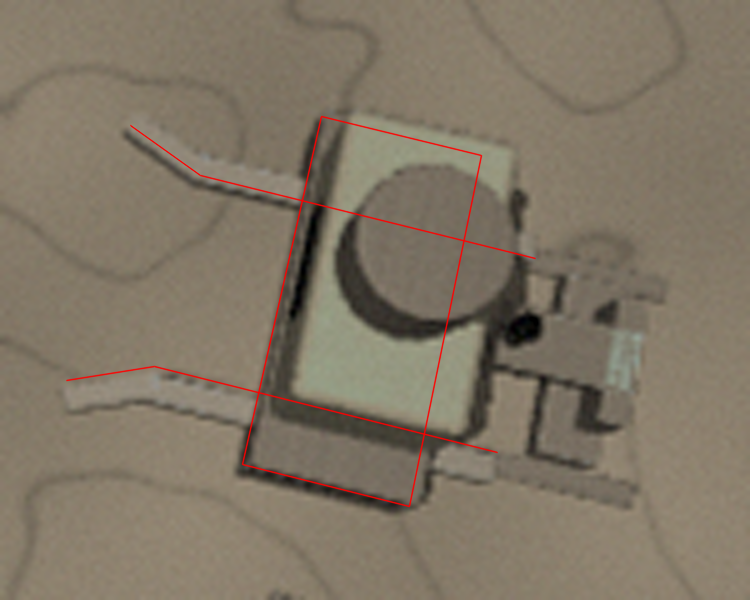

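View pics/o2.png

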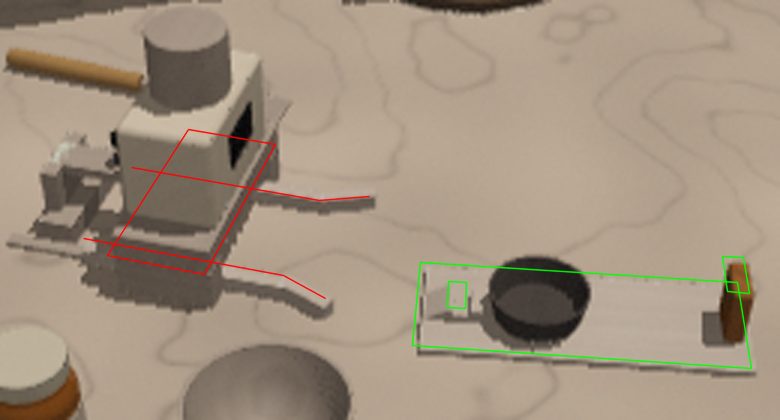

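The rows are not in the units I measure in: shifts go in shares of 600 mm and turns go in shares of 45 degrees. I convert before sending: -200 mm is -0.3333, 190 mm is 0.3167, 15 degrees is 0.3333.

move_arm(
  increments=[1,0,0,-0.0667,0,1,0.1,-0.1083,-0.1,0.0889,1,0.1667,-0.1833,-0.1,0.1778,1,0.2417,-0.2583,-0.1,0.2667,1,0.3167,-0.3333,-0.1,0.3333],
)

```text
time: 1.52
ee_pos: [0.2886, -0.3776, 0.2915]
tool_rot: [1.0, 0.009, 0.0, 0.0]
contact_force: [1.6, 0.2, 0.2]
grip_width: 0.0858
gripper_force: 0.0
```

```bash
cat >> h.py <<'E'
from scipy.spatial.transform import Rotation as Ro
def go(x,y,z,yawy):
    """tool-axis deltas to TCP (x,y,z), tool y at world angle yawy (deg)"""
    s=ctrl.observe(); R=Ro.from_quat(s["tool_rot"]).as_matrix()
    d=R.T@(np.array([x,y,z])-s["ee_pos"]); a=np.degrees(np.arctan2(R[1,1],R[0,1]))
    print("t",round(s["time"],2),"pos",np.round(s["ee_pos"],4),"tooly",round(a,2),"d mm",np.round(d*1000,1),"roll",round(a-yawy,2),"F",np.round(s["contact_force"],1),"w",round(s["grip_width"],4))
E
python3 -c "
from h import *
go(.575,.236,.2,-88.9)"
```

```text
t 1.52 pos [ 0.2886 -0.3776  0.2915] tooly -88.92 d mm [ 297.9 -608.2   91.2] roll -0.02 F [1.6 0.2 0.2] w 0.0858
```

To row units: -275 mm is -0.4583, -220 mm is -0.3667.

move_arm(
  increments=[1,0.0333,-0.0917,0,0,1,0.075,-0.1833,0,0,1,0.1167,-0.275,0,0,1,0.1583,-0.3667,0,0,1,0.2,-0.4583,0,0],
)

```text
time: 2.15
ee_pos: [0.4026, -0.1002, 0.2916]
tool_rot: [1.0, 0.01, 0.001, 0.0]
contact_force: [1.1, -0.4, -0.3]
grip_width: 0.0855
gripper_force: 0.0
```

To row units: -270 mm is -0.45, -220 mm is -0.3667.

move_arm(
  increments=[1,0.05,-0.0917,0,0,1,0.1,-0.1833,0,0,1,0.15,-0.275,0,0,1,0.2,-0.3667,0,0,1,0.25,-0.45,0,0],
)

```text
time: 2.78
ee_pos: [0.5472, 0.1731, 0.2913]
tool_rot: [1.0, 0.01, 0.0, -0.0]
contact_force: [0.3, -0.1, 0.1]
grip_width: 0.0851
gripper_force: 0.0
```

To row units: 140 mm is 0.2333, 120 mm is 0.2.

move_arm(
  increments=[1,0,-0.0333,0.0333,0,1,0,-0.0667,0.1167,0,1,0,-0.0767,0.2,0,1,0,-0.0767,0.2333,0,1,0,-0.0767,0.2333,0],
)

```text
time: 3.4
ee_pos: [0.5445, 0.2166, 0.1496]
tool_rot: [1.0, 0.011, -0.002, 0.001]
contact_force: [0.4, 0.9, -0.3]
grip_width: 0.0856
gripper_force: 0.0
```

```bash
python3 -c "
from h import *
go(.575,.236,.022,-88.9)
i=save('top','t1')
s=[.5781,.0844,-1.5514]
big('top',i,[(s,SL,(0,255,0))],(190,140,150,90),'o3',5)"
```

```text
t 3.4 pos [0.5445 0.2166 0.1496] tooly -88.79 d mm [ 31.3 -18.9 127.5] roll 0.11 F [ 0.4  0.9 -0.3] w 0.0856
```

View pics/o3.png

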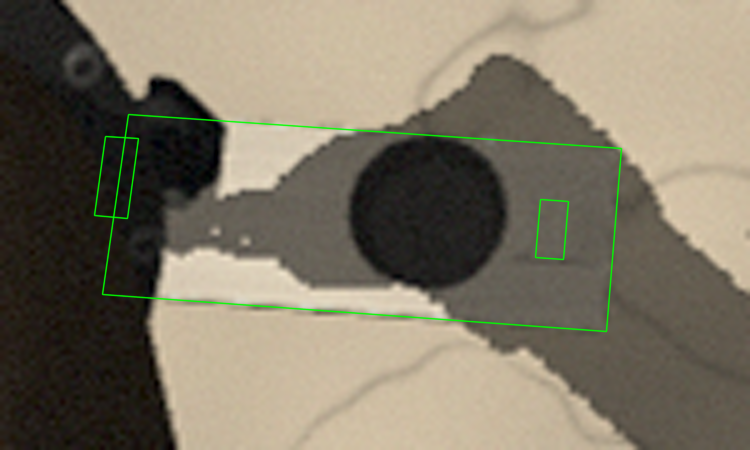

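The overlay matches the plate edges; the arm hides the handle and rear. The TCP is 31 mm short in x, so I'll correct that and then descend.

To row units: 60 mm is 0.1, 31 mm is 0.0517.

move_arm(
  increments=[1,0.0267,-0.0167,0,0,1,0.0517,-0.0317,0.0333,0,1,0.0517,-0.0317,0.1,0,1,0.0517,-0.0317,0.1,0,1,0.0517,-0.0317,0.1,0],
)

```text
time: 4.08
ee_pos: [0.5769, 0.2372, 0.0932]
tool_rot: [1.0, 0.01, 0.001, -0.0]
contact_force: [1.2, 0.9, 0.4]
grip_width: 0.0855
gripper_force: 0.0
```

```bash
python3 -c "
from h import *
go(.575,.236,.022,-88.9)
save('scene','s1')
marks(['sled_handle','sled'],('scene',))"
```

```text
t 4.08 pos [0.5769 0.2372 0.0932] tooly -88.81 d mm [-2.1  1.2 71.2] roll 0.09 F [1.2 0.9 0.4] w 0.0855
scene sled_handle 0.6 [437.8 235.8] [0.5735 0.2441 0.041 ]
scene sled 0.89 [370.  242.9] [0.5707 0.0925 0.    ]
```

View pics/s1.png

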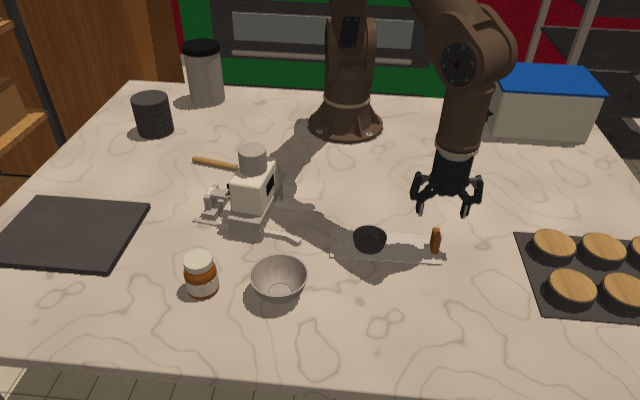

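The fingers, at columns 419 and 464, straddle the handle at column 436. I'll descend and close gently.

To row units: 68 mm is 0.1133, 66 mm is 0.11.

move_arm(
  increments=[1,0,0,0.0417,0,1,0,0,0.0833,0,1,0,0,0.11,0,1,0,0,0.1133,0,1,0,0,0.1133,0],
)

```text
time: 4.9
ee_pos: [0.5764, 0.2371, 0.0238]
tool_rot: [1.0, 0.01, 0.0, -0.0]
contact_force: [0.2, -0.5, 0.4]
grip_width: 0.0853
gripper_force: 0.0
```

move_arm(
  increments=[-0.3,0,0,0,0,-0.3,0,0,0,0,-1,0,0,0,0,-1,0,0,0,0,-1,0,0,0,0],
  squeeze=25,
)

```text
time: 5.52
ee_pos: [0.5762, 0.2371, 0.0234]
tool_rot: [1.0, 0.01, 0.0, -0.0]
contact_force: [-1.7, 0.1, 2.0]
grip_width: 0.0159
gripper_force: 28.2
```

move_arm(
  increments=[-1,0,0,0,0,-1,0,0,0,0,-1,0,0,0,0,-1,0,0,0,0],
)

```text
time: 6.02
ee_pos: [0.5761, 0.2371, 0.0234]
tool_rot: [1.0, 0.01, 0.0, -0.0]
contact_force: [-1.5, 0.3, 5.3]
grip_width: 0.0157
gripper_force: 28.4
```

```bash
python3 -c "
from h import *
go(.575,.236,.022,-88.9)
marks(['sled','sled_notch','station','station_mouth','station_home'],('top','scene'))
i=save('top','t2')
s=[.5781,.0844,-1.5514]
big('top',i,[(s,SL,(0,255,0))],(190,140,150,90),'o4',5)"
```

```text
t 6.03 pos [0.5761 0.2371 0.0234] tooly -88.8 d mm [-1.2  1.   1.4] roll 0.1 F [-1.5  0.3  5.3] w 0.0157
top sled 0.66 [280.8 186.8] [0.5754 0.0749 0.    ]
top sled_notch 0.77 [296.9 187.3] [0.5748 0.0328 0.012 ]
top station 0.7 [384.8 222.5] [ 0.5081 -0.1944  0.    ]
top station_mouth 0.61 [414.6 136.5] [ 0.7443 -0.2599  0.    ]
top station_home 0.82 [421.  228.7] [ 0.5009 -0.2848  0.    ]
scene sled 0.61 [369.4 245.3] [0.5791 0.0912 0.    ]
scene sled_notch 0.69 [344.1 239.9] [0.5803 0.0311 0.012 ]
scene station 0.88 [257.1 218. ] [ 0.5115 -0.1903  0.    ]
scene station_mouth 0.7 [277.4 291.3] [ 0.7425 -0.0999 -0.    ]
scene station_home 0.69 [225.2 210.4] [ 0.4914 -0.2768  0.    ]
```

View pics/o4.png

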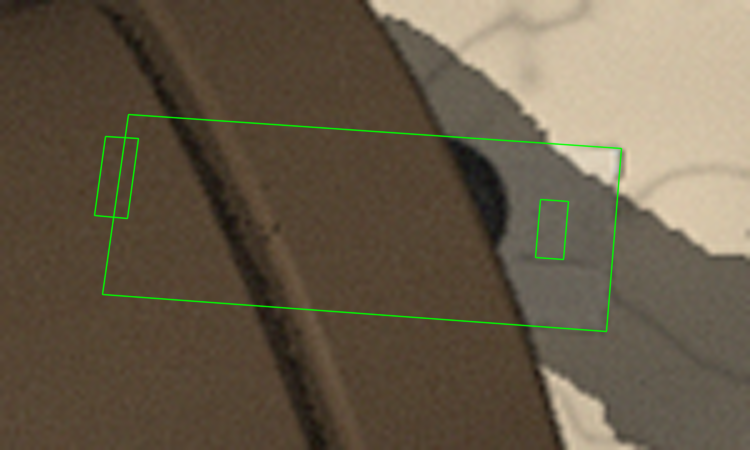

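The gripper holds the handle (15.7 mm wide); the arm hides the tin and only the nose corner shows. Next I'll refine the station's lateral position and yaw from intensity profiles across the rails in the first top picture.

```bash
python3 - <<'E'
from h import *
t=cv2.imread("pics/t0.png",0).astype(np.float32)
st=[.505,-.1945,np.radians(-98.9)]
def prof(p,x0,x1,y0,y1,z,img=t,cam="top"):
    ys=np.arange(y0,y1,.0015); xs=np.linspace(x0,x1,15); o=[]
    for y in ys:
        q=np.array([proj(cam,w) for w in W(p,[(x,y,z) for x in xs])],np.float32)
        o.append(cv2.remap(img,q[:,:1],q[:,1:],cv2.INTER_LINEAR).mean())
    return ys,np.array(o)
for x0,x1 in((-.088,-.07),(-.068,-.05),(.07,.1),(.1,.13)):
    for y0,y1 in((.04,.07),(-.07,-.04)):
        y,o=prof(st,x0,x1,y0,y1,.014); print((x0,x1));print(' '.join(f"{a*1000:.1f}:{b:.0f}" for a,b in zip(y,o)))
s=[.5765,.0865,np.radians(-88.9)]
for x0,x1 in((-.13,-.06),(.0,.08)):
    for y0,y1 in((.04,.058),(-.058,-.04)):
        y,o=prof(s,x0,x1,y0,y1,.006); print("sled",(x0,x1));print(' '.join(f"{a*1000:.1f}:{b:.0f}" for a,b in zip(y,o)))
E
```

```text
(-0.088, -0.07)
40.0:117 41.5:117 43.0:107 44.5:86 46.0:71 47.5:89 49.0:117 50.5:130 52.0:134 53.5:135 55.0:135 56.5:135 58.0:135 59.5:132 61.0:121 62.5:115 64.0:113 65.5:114 67.0:115 68.5:114 70.0:114
(-0.088, -0.07)
-70.0:129 -68.5:117 -67.0:98 -65.5:104 -64.0:123 -62.5:133 -61.0:137 -59.5:138 -58.0:139 -56.5:139 -55.0:138 -53.5:128 -52.0:111 -50.5:109 -49.0:114 -47.5:121 -46.0:127 -44.5:129 -43.0:129 -41.5:129 -40.0:128
(-0.068, -0.05)
40.0:120 41.5:120 43.0:112 44.5:91 46.0:73 47.5:87 49.0:114 50.5:129 52.0:135 53.5:136 55.0:135 56.5:135 58.0:135 59.5:133 61.0:123 62.5:115 64.0:114 65.5:115 67.0:116 68.5:116 70.0:116
(-0.068, -0.05)
-70.0:134 -68.5:124 -67.0:102 -65.5:102 -64.0:119 -62.5:133 -61.0:138 -59.5:138 -58.0:138 -56.5:138 -55.0:138 -53.5:133 -52.0:121 -50.5:117 -49.0:117 -47.5:121 -46.0:126 -44.5:129 -43.0:130 -41.5:129 -40.0:128
(0.07, 0.1)
40.0:95 41.5:88 43.0:82 44.5:86 46.0:93 47.5:96 49.0:102 50.5:108 52.0:112 53.5:111 55.0:109 56.5:112 58.0:115 59.5:116 61.0:115 62.5:116 64.0:116 65.5:117 67.0:119 68.5:121 70.0:122
(0.07, 0.1)
-70.0:125 -68.5:126 -67.0:125 -65.5:12
[... 441 characters left out ...]
130 -61.0:123 -59.5:109 -58.0:105 -56.5:106 -55.0:109 -53.5:111 -52.0:112 -50.5:111 -49.0:110 -47.5:103 -46.0:87 -44.5:78 -43.0:92 -41.5:107 -40.0:113
sled (-0.13, -0.06)
40.0:133 41.5:133 43.0:133 44.5:133 46.0:134 47.5:134 49.0:128 50.5:121 52.0:120 53.5:121 55.0:122 56.5:122 58.0:122
sled (-0.13, -0.06)
-58.0:124 -56.5:124 -55.0:123 -53.5:123 -52.0:123 -50.5:124 -49.0:118 -47.5:105 -46.0:109 -44.5:125 -43.0:134 -41.5:138 -40.0:138Traceback (most recent call last):
  File "<stdin>", line 16, in <module>
  File "<stdin>", line 7, in prof
  File "h.py", line 10, in proj
    p=ctrl.camera_params(cam); f=200/np.tan(np.radians(p["fovy"])/2)
ValueError: time passes only in moves, steps and waits
```

```bash
cat >> h.py <<'E'
import os,pickle
S=np.array([.5029,-.1942]); A=-98.5; OFF=.0006
def lane(s,z=.0238,off=None):
    a=np.radians(A); u=np.array([np.cos(a),np.sin(a)]); v=np.array([-u[1],u[0]])
    o=ctrl.observe(); d=o["ee_pos"][:2]-S
    print("now s",round((d@u+.15)*1000,1),"lat",round((d@v-OFF)*1000,2),"Fu,Fv",np.round([o["contact_force"][:2]@u,o["contact_force"][:2]@v],1),"M",np.round(o["moment"],2))
    p=S+(s-.15)*u+(OFF if off is None else off)*v; go(*p,z,A)
E
python3 -c "
from h import *
lane(-.235)"
```

```text
now s -287.3 lat 8.13 Fu,Fv [-0.8 -1.5] M [ 0.11  0.22 -0.23]
t 6.67 pos [0.5762 0.237  0.0234] tooly -88.8 d mm [-16.8  50.2  -0.4] roll 9.7 F [-1.3  1.   5.2] w 0.0158
```

To row units: 30 mm is 0.05, 24 mm is 0.04, 5.8 degrees is 0.1289.

move_arm(
  increments=[-1,-0.0033,0.01,-0.0008,0.0222,-1,-0.0067,0.02,-0.0008,0.0489,-1,-0.01,0.03,-0.0008,0.0756,-1,-0.0133,0.04,-0.0008,0.1022,-1,-0.0167,0.05,-0.0008,0.1289],
)

```text
time: 7.3
ee_pos: [0.5664, 0.2058, 0.0234]
tool_rot: [0.999, -0.041, -0.0, 0.0]
contact_force: [1.6, 1.6, -4.4]
grip_width: 0.0159
gripper_force: 27.0
```

```bash
python3 -c "
from h import *
lane(-.235)"
```

```text
now s -255.0 lat 3.05 Fu,Fv [-1.8  1.3] M [ 0.43 -0.34  0.22]
t 7.3 pos [0.5664 0.2058 0.0234] tooly -94.7 d mm [-4.4 19.7 -0.4] roll 3.8 F [ 1.6  1.6 -4.4] w 0.0159
```

To row units: 19.5 mm is 0.0325, 15 mm is 0.025, 3.8 degrees is 0.0844.

move_arm(
  increments=[-1,-0.0017,0.0083,0.0005,0.0222,-1,-0.0033,0.0167,0.0005,0.0444,-1,-0.0058,0.025,0.0005,0.0667,-1,-0.0075,0.0325,0.0005,0.0844,-1,-0.0075,0.0325,0.0005,0.0844],
)

```text
time: 7.92
ee_pos: [0.5604, 0.1866, 0.0234]
tool_rot: [0.997, -0.074, -0.0, 0.0]
contact_force: [0.2, -1.3, 1.6]
grip_width: 0.0157
gripper_force: 27.8
```

```bash
cat >> h.py <<'E'
_P={}
_cp=ctrl.camera_params
class _C:
    pass
def profs(img,cam,p,x0,x1,y0,y1,z):
    P=_cp(cam); f=200/np.tan(np.radians(P["fovy"])/2); T=np.array(P["camera_from_world"])
    ys=np.arange(y0,y1,.001); xs=np.linspace(x0,x1,15); o=[]
    for y in ys:
        q=W(p,[(x,y,z) for x in xs])@T[:3,:3].T+T[:3,3]
        q=np.c_[P["cx"]+f*q[:,0]/q[:,2],P["cy"]+f*q[:,1]/q[:,2]].astype(np.float32)
        o.append(cv2.remap(img,q[:,:1],q[:,1:],cv2.INTER_LINEAR).mean())
    return ys,np.array(o)
E
python3 -c "
from h import *
lane(-.235)
i=save('top','t3')
a=np.radians(A);u=np.array([np.cos(a),np.sin(a)])
sp=[*(S-.235*u),a]
big('top',i,[(sp,SL,(0,255,0)),([*S,a],ST,(0,0,255))],(250,150,160,120),'o5',5)"
```

```text
now s -235.2 lat -0.01 Fu,Fv [1.3 0.4] M [ 0.04 -0.13  0.02]
t 7.92 pos [0.5604 0.1866 0.0234] tooly -98.46 d mm [ 0.   0.2 -0.4] roll 0.04 F [ 0.2 -1.3  1.6] w 0.0157
```

View pics/o5.png

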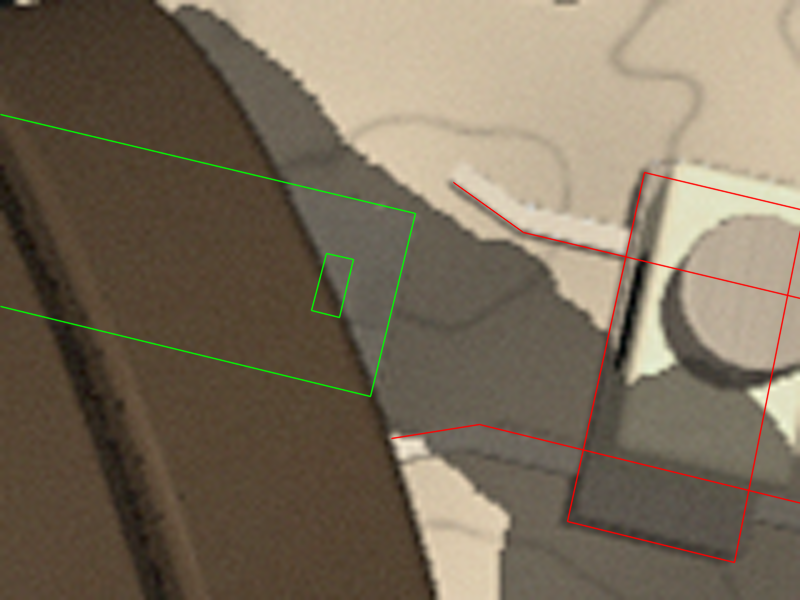

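The overlay fits: the sled nose at columns 375–415 is centred between the flare tips at (455,182) and (392,438). I'll go in slowly and watch the lateral force.

move_arm(
  increments=[-1,0,0.01,0,0,-1,0,0.0217,0,0,-1,0,0.0333,0,0,-1,0,0.045,0,0,-1,0,0.055,0,0],
)

```text
time: 8.6
ee_pos: [0.5558, 0.1544, 0.0234]
tool_rot: [0.997, -0.073, 0.0, -0.0]
contact_force: [0.5, 4.5, 0.3]
grip_width: 0.0162
gripper_force: 27.6
```

To row units: 20 mm is 0.0333, 16 mm is 0.0267.

move_arm(
  increments=[-1,0,0.0067,0,0,-1,0,0.0133,0,0,-1,0,0.02,0,0,-1,0,0.0267,0,0,-1,0,0.0333,0,0],
)

```text
time: 9.22
ee_pos: [0.5529, 0.135, 0.0234]
tool_rot: [0.997, -0.073, 0.0, -0.0]
contact_force: [0.9, 4.6, 1.7]
grip_width: 0.0155
gripper_force: 27.7
```

```bash
python3 -c "
from h import *
lane(-.15)"
```

```text
now s -183.0 lat 0.15 Fu,Fv [-4.6  0.2] M [ 1.08 -0.16  0.01]
t 9.22 pos [0.5529 0.135  0.0234] tooly -98.39 d mm [-0.2 33.  -0.4] roll 0.11 F [0.9 4.6 1.7] w 0.0155
```

To row units: 15 mm is 0.025, 12 mm is 0.02.

move_arm(
  increments=[-1,0,0.005,0,0,-1,0,0.01,0,0,-1,0,0.015,0,0,-1,0,0.02,0,0,-1,0,0.025,0,0],
)

```text
time: 9.85
ee_pos: [0.5507, 0.1202, 0.0234]
tool_rot: [0.997, -0.073, 0.0, -0.0]
contact_force: [0.8, 5.2, 2.7]
grip_width: 0.0156
gripper_force: 27.9
```

```bash
python3 -c "
from h import *
lane(-.13)"
```

```text
now s -168.0 lat 0.19 Fu,Fv [-5.3  0. ] M [ 1.07 -0.17  0.  ]
t 9.85 pos [0.5507 0.1202 0.0234] tooly -98.4 d mm [-0.3 38.  -0.4] roll 0.1 F [0.8 5.2 2.7] w 0.0156
```

To row units: 20 mm is 0.0333, 16 mm is 0.0267.

move_arm(
  increments=[-1,0,0.0067,0,0,-1,0,0.0133,-0.0002,0,-1,0,0.02,-0.0002,0,-1,0,0.0267,-0.0002,0,-1,0,0.0333,-0.0002,0],
)

```text
time: 10.48
ee_pos: [0.5476, 0.1001, 0.0234]
tool_rot: [0.997, -0.073, -0.0, 0.0]
contact_force: [-0.2, 4.5, 1.1]
grip_width: 0.0156
gripper_force: 27.7
```

To row units: 20 mm is 0.0333, 16 mm is 0.0267.

move_arm(
  increments=[-1,0,0.0067,0,0,-1,0,0.0133,0,0,-1,0,0.02,0,0,-1,0,0.0267,0,0,-1,0,0.0333,0,0],
)

```text
time: 11.1
ee_pos: [0.5447, 0.0803, 0.0234]
tool_rot: [0.997, -0.073, -0.0, 0.0]
contact_force: [0.8, 4.2, 0.3]
grip_width: 0.0149
gripper_force: 27.6
```

```bash
python3 -c "
from h import *
lane(-.08)"
```

```text
now s -127.7 lat 0.17 Fu,Fv [-4.2  0.2] M [ 0.91 -0.16 -0.05]
t 11.1 pos [0.5447 0.0803 0.0234] tooly -98.4 d mm [-0.3 47.7 -0.4] roll 0.1 F [0.8 4.2 0.3] w 0.0149
```

To row units: 20 mm is 0.0333, 16 mm is 0.0267.

move_arm(
  increments=[-1,0,0.0067,0,0,-1,0,0.0133,0,0,-1,0,0.02,0,0,-1,0,0.0267,0,0,-1,0,0.0333,0,0],
)

```text
time: 11.72
ee_pos: [0.5418, 0.0605, 0.0234]
tool_rot: [0.997, -0.073, -0.0, 0.0]
contact_force: [1.3, 3.5, -0.3]
grip_width: 0.0157
gripper_force: 27.6
```

To row units: 20 mm is 0.0333, 16 mm is 0.0267.

move_arm(
  increments=[-1,0,0.0067,0,0,-1,0,0.0133,0,0,-1,0,0.02,0,0,-1,0,0.0267,0,0,-1,0,0.0333,0,0],
)

```text
time: 12.35
ee_pos: [0.5388, 0.0407, 0.0234]
tool_rot: [0.997, -0.073, -0.0, 0.0]
contact_force: [-0.3, 3.9, -0.3]
grip_width: 0.0158
gripper_force: 27.5
```

```bash
python3 -c "
from h import *
lane(-.08)"
```

```text
now s -87.7 lat 0.23 Fu,Fv [-3.8 -0.8] M [ 0.72 -0.13  0.02]
t 12.35 pos [0.5388 0.0407 0.0234] tooly -98.4 d mm [-0.2  7.7 -0.4] roll 0.1 F [-0.3  3.9 -0.3] w 0.0158
```

To row units: 20 mm is 0.0333, 16 mm is 0.0267.

move_arm(
  increments=[-1,0,0.0067,0,0,-1,0,0.0133,0,0,-1,0,0.02,0,0,-1,0,0.0267,0,0,-1,0,0.0333,0,0],
)

```text
time: 12.98
ee_pos: [0.5359, 0.0209, 0.0234]
tool_rot: [0.997, -0.073, -0.0, 0.0]
contact_force: [0.1, 3.1, -2.2]
grip_width: 0.0156
gripper_force: 27.4
```

To row units: 15 mm is 0.025, 12 mm is 0.02.

move_arm(
  increments=[-1,0,0.005,0,0,-1,0,0.01,0,0,-1,0,0.015,0,0,-1,0,0.02,0,0,-1,0,0.025,0,0],
)

```text
time: 13.6
ee_pos: [0.5338, 0.0062, 0.0234]
tool_rot: [0.997, -0.073, -0.0, 0.0]
contact_force: [0.4, 3.1, -2.3]
grip_width: 0.0154
gripper_force: 27.3
```

```bash
python3 -c "
from h import *
lane(-.045)"
```

```text
now s -52.8 lat 0.32 Fu,Fv [-3.1 -0.1] M [ 0.61 -0.03  0.06]
t 13.6 pos [0.5338 0.0062 0.0234] tooly -98.4 d mm [-0.3  7.8 -0.4] roll 0.1 F [ 0.4  3.1 -2.3] w 0.0154
```

To row units: 10 mm is 0.0167, 8 mm is 0.0133.

move_arm(
  increments=[-1,0,0.0033,0.0002,0,-1,0,0.0067,0.0002,0,-1,0,0.01,0.0002,0,-1,0,0.0133,0.0002,0,-1,0,0.0167,0.0002,0],
)

```text
time: 14.22
ee_pos: [0.5325, -0.0035, 0.0234]
tool_rot: [0.997, -0.073, 0.0, -0.0]
contact_force: [0.2, 2.6, -1.0]
grip_width: 0.0158
gripper_force: 27.4
```

move_arm(
  increments=[-1,0,0.0025,0,0,-1,0,0.005,0,0,-1,0,0.0075,0,0,-1,0,0.01,0,0,-1,0,0.01,0,0],
)

```text
time: 14.85
ee_pos: [0.5316, -0.0096, 0.0234]
tool_rot: [0.997, -0.073, 0.0, 0.0]
contact_force: [0.2, 2.8, 0.3]
grip_width: 0.0152
gripper_force: 27.6
```

move_arm(
  increments=[-1,0,0.0025,0,0,-1,0,0.005,0,0,-1,0,0.0075,0,0,-1,0,0.01,0,0,-1,0,0.01,0,0],
)

```text
time: 15.48
ee_pos: [0.5306, -0.0156, 0.0234]
tool_rot: [0.997, -0.073, 0.0, 0.0]
contact_force: [0.3, 2.5, 0.9]
grip_width: 0.0154
gripper_force: 27.7
```

```bash
python3 -c "
from h import *
lane(-.02)"
```

```text
now s -30.7 lat 0.45 Fu,Fv [-2.5 -0.1] M [ 0.72 -0.14  0.04]
t 15.47 pos [ 0.5306 -0.0156  0.0234] tooly -98.42 d mm [-0.5 10.7 -0.4] roll 0.08 F [0.3 2.5 0.9] w 0.0154
```

To row units: 5 mm is 0.0083, 4 mm is 0.0067.

move_arm(
  increments=[-1,0,0.0025,0,0,-1,0,0.005,0,0,-1,0,0.0067,0,0,-1,0,0.0083,0,0],
)

```text
time: 15.98
ee_pos: [0.53, -0.0202, 0.0234]
tool_rot: [0.997, -0.073, 0.0, -0.0]
contact_force: [0.8, 5.2, 0.4]
grip_width: 0.0155
gripper_force: 27.7
```

To row units: 4 mm is 0.0067, 3 mm is 0.005.

move_arm(
  increments=[-1,0,0.0017,0,0,-1,0,0.0033,0,0,-1,0,0.005,0,0,-1,0,0.0067,0,0],
)

```text
time: 16.48
ee_pos: [0.5294, -0.0242, 0.0234]
tool_rot: [0.997, -0.073, 0.0, -0.0]
contact_force: [1.0, 5.4, 2.5]
grip_width: 0.0159
gripper_force: 27.7
```

To row units: 4 mm is 0.0067, 3 mm is 0.005.

move_arm(
  increments=[-1,0,0.0017,0,0,-1,0,0.0033,0,0,-1,0,0.005,0,0,-1,0,0.0067,0,0],
)

```text
time: 16.98
ee_pos: [0.5289, -0.0269, 0.0234]
tool_rot: [0.997, -0.073, 0.0, -0.001]
contact_force: [0.9, 8.3, 0.3]
grip_width: 0.0157
gripper_force: 27.6
```

```bash
python3 -c "
from h import *
lane(-.02)"
```

```text
now s -19.3 lat 0.39 Fu,Fv [-8.3 -0.3] M [ 1.59 -0.16 -0.05]
t 16.98 pos [ 0.5289 -0.0269  0.0234] tooly -98.34 d mm [-0.4 -0.7 -0.4] roll 0.16 F [0.9 8.3 0.3] w 0.0157
```

The force is rising as the catch rides up the cam. From here I'll take small steps.

To row units: 2 mm is 0.0033, 1.4 mm is 0.0023.

move_arm(
  increments=[-1,0,0.0012,0,0,-1,0,0.0023,0,0,-1,0,0.0033,0,0],
)

```text
time: 17.35
ee_pos: [0.5286, -0.0288, 0.0234]
tool_rot: [0.997, -0.073, 0.0, -0.001]
contact_force: [1.0, 8.8, 0.2]
grip_width: 0.0159
gripper_force: 27.6
```

move_arm(
  increments=[-1,0,0.0012,0,0,-1,0,0.0023,0,0,-1,0,0.0033,0,0],
)

```text
time: 17.73
ee_pos: [0.5284, -0.0308, 0.0234]
tool_rot: [0.997, -0.073, 0.0, -0.001]
contact_force: [1.5, 8.2, 0.0]
grip_width: 0.0154
gripper_force: 27.6
```

```bash
python3 -c "
from h import *
lane(-.015)"
```

```text
now s -15.4 lat 0.44 Fu,Fv [-8.3  0.3] M [ 1.73 -0.28  0.  ]
t 17.73 pos [ 0.5284 -0.0308  0.0234] tooly -98.33 d mm [-0.4  0.4 -0.4] roll 0.17 F [1.5 8.2 0. ] w 0.0154
```

To row units: 2 mm is 0.0033, 1.4 mm is 0.0023.

move_arm(
  increments=[-1,0,0.0012,0,0,-1,0,0.0023,0,0,-1,0,0.0033,0,0],
)

```text
time: 18.1
ee_pos: [0.5281, -0.0326, 0.0234]
tool_rot: [0.997, -0.073, 0.0, -0.001]
contact_force: [1.6, 9.8, -0.1]
grip_width: 0.0155
gripper_force: 27.6
```

To row units: 2 mm is 0.0033, 1.4 mm is 0.0023.

move_arm(
  increments=[-1,0,0.0012,0,0,-1,0,0.0023,0,0,-1,0,0.0033,0,0],
)

```text
time: 18.48
ee_pos: [0.5278, -0.0345, 0.0234]
tool_rot: [0.997, -0.073, 0.0, -0.001]
contact_force: [1.8, 8.9, 0.4]
grip_width: 0.0157
gripper_force: 27.6
```

To row units: 2 mm is 0.0033, 1.4 mm is 0.0023.

move_arm(
  increments=[-1,0,0.0012,0,0,-1,0,0.0023,0,0,-1,0,0.0033,0,0],
)

```text
time: 18.85
ee_pos: [0.5275, -0.0365, 0.0234]
tool_rot: [0.997, -0.073, 0.0, -0.001]
contact_force: [1.4, 9.4, -0.5]
grip_width: 0.0154
gripper_force: 27.6
```

```bash
python3 -c "
from h import *
lane(-.01)"
```

```text
now s -9.6 lat 0.41 Fu,Fv [-9.5 -0. ] M [ 1.84 -0.25  0.01]
t 18.85 pos [ 0.5275 -0.0365  0.0234] tooly -98.32 d mm [-0.4 -0.4 -0.4] roll 0.18 F [ 1.4  9.4 -0.5] w 0.0154
```

To row units: 2 mm is 0.0033, 1.4 mm is 0.0023.

move_arm(
  increments=[-1,0,0.0012,0,0,-1,0,0.0023,0,0,-1,0,0.0033,0,0],
)

```text
time: 19.23
ee_pos: [0.5273, -0.0383, 0.0234]
tool_rot: [0.997, -0.072, 0.0, -0.001]
contact_force: [-0.2, 9.8, 0.2]
grip_width: 0.016
gripper_force: 27.6
```

To row units: 1.5 mm is 0.0025, 1 mm is 0.0017.

move_arm(
  increments=[-1,0,0.0008,0,0,-1,0,0.0017,0,0,-1,0,0.0025,0,0],
)

```text
time: 19.6
ee_pos: [0.527, -0.04, 0.0234]
tool_rot: [0.997, -0.073, 0.0, -0.001]
contact_force: [1.3, 9.3, 0.1]
grip_width: 0.0156
gripper_force: 27.6
```

```bash
python3 -c "
from h import *
lane(-.01)"
```

```text
now s -6.0 lat 0.48 Fu,Fv [-9.4 -0.1] M [ 1.66 -0.2   0.04]
t 19.6 pos [ 0.527  -0.04    0.0234] tooly -98.32 d mm [-0.5 -4.  -0.4] roll 0.18 F [1.3 9.3 0.1] w 0.0156
```

move_arm(
  increments=[-1,0,0.0008,0,0,-1,0,0.0017,0,0,-1,0,0.0017,0,0],
)

```text
time: 19.98
ee_pos: [0.5268, -0.0417, 0.0234]
tool_rot: [0.997, -0.073, 0.0, -0.0]
contact_force: [1.0, 6.7, 0.7]
grip_width: 0.0154
gripper_force: 27.7
```

To row units: 1 mm is 0.0017, 0.5 mm is 0.0008.

move_arm(
  increments=[-1,0,0.0008,0,0,-1,0,0.0017,0,0,-1,0,0.0017,0,0],
)

```text
time: 20.35
ee_pos: [0.5266, -0.0427, 0.0234]
tool_rot: [0.997, -0.073, 0.0, -0.0]
contact_force: [2.1, 7.4, 0.8]
grip_width: 0.0156
gripper_force: 27.7
```

To row units: 1 mm is 0.0017, 0.5 mm is 0.0008.

move_arm(
  increments=[-1,0,0.0008,0,0,-1,0,0.0017,0,0,-1,0,0.0017,0,0],
)

```text
time: 20.72
ee_pos: [0.5265, -0.0437, 0.0234]
tool_rot: [0.997, -0.073, 0.0, -0.0]
contact_force: [0.9, 6.4, 1.0]
grip_width: 0.0156
gripper_force: 27.7
```

The force eased to about 6.5 N, so the foot is on the crest or just clicking. I'll continue by millimetres.

To row units: 1 mm is 0.0017, 0.5 mm is 0.0008.

move_arm(
  increments=[-1,0,0.0008,0,0,-1,0,0.0017,0,0,-1,0,0.0017,0,0],
)

```text
time: 21.1
ee_pos: [0.5263, -0.0448, 0.0234]
tool_rot: [0.997, -0.073, 0.0, -0.0]
contact_force: [1.0, 6.9, 1.0]
grip_width: 0.0161
gripper_force: 27.7
```

To row units: 1 mm is 0.0017, 0.5 mm is 0.0008.

move_arm(
  increments=[-1,0,0.0008,0,0,-1,0,0.0017,0,0,-1,0,0.0017,0,0],
)

```text
time: 21.48
ee_pos: [0.5262, -0.0461, 0.0234]
tool_rot: [0.997, -0.073, 0.0, -0.0]
contact_force: [0.7, 6.9, 1.6]
grip_width: 0.0158
gripper_force: 27.8
```

```bash
python3 -c "
from h import *
lane(0)"
```

```text
now s 0.1 lat 0.52 Fu,Fv [-6.9 -0.3] M [ 1.19 -0.25  0.08]
t 21.48 pos [ 0.5262 -0.0461  0.0234] tooly -98.38 d mm [-0.5 -0.1 -0.4] roll 0.12 F [0.7 6.9 1.6] w 0.0158
```

To row units: 1 mm is 0.0017, 0.5 mm is 0.0008.

move_arm(
  increments=[-1,0,0.0008,0,0,-1,0,0.0017,0,0,-1,0,0.0017,0,0],
)

```text
time: 21.85
ee_pos: [0.526, -0.0474, 0.0234]
tool_rot: [0.997, -0.073, 0.0, -0.0]
contact_force: [1.0, 5.4, 2.0]
grip_width: 0.0159
gripper_force: 27.8
```

To row units: 1 mm is 0.0017, 0.5 mm is 0.0008.

move_arm(
  increments=[-1,0,0.0008,0,0,-1,0,0.0017,0,0,-1,0,0.0017,0,0],
)

```text
time: 22.22
ee_pos: [0.5258, -0.0482, 0.0234]
tool_rot: [0.997, -0.073, 0.0, -0.0]
contact_force: [1.6, 5.0, 1.9]
grip_width: 0.0159
gripper_force: 27.8
```

To row units: 1 mm is 0.0017, 0.5 mm is 0.0008.

move_arm(
  increments=[-1,0,0.0008,0,0,-1,0,0.0017,0,0,-1,0,0.0017,0,0],
)

```text
time: 22.6
ee_pos: [0.5258, -0.0488, 0.0234]
tool_rot: [0.997, -0.073, 0.0, -0.0]
contact_force: [1.5, 7.3, 2.3]
grip_width: 0.0158
gripper_force: 27.8
```

To row units: 1 mm is 0.0017, 0.5 mm is 0.0008.

move_arm(
  increments=[-1,0,0.0008,0,0,-1,0,0.0017,0,0,-1,0,0.0017,0,0],
)

```text
time: 22.98
ee_pos: [0.5257, -0.0491, 0.0234]
tool_rot: [0.997, -0.073, 0.0, -0.001]
contact_force: [0.3, 9.9, 1.8]
grip_width: 0.0154
gripper_force: 27.7
```

```bash
python3 -c "
from h import *
lane(0)
i=save('scene','s4'); j=cv2.imread('pics/s1.png')[:,:,::-1]
b=slice(150,260),slice(180,310)
cv2.imwrite('pics/cmp.png',cv2.resize(np.hstack([j[b],i[b]]),None,fx=3,fy=3,interpolation=cv2.INTER_CUBIC)[:,:,::-1])"
```

```text
now s 3.1 lat 0.48 Fu,Fv [-9.9 -1.1] M [ 1.69 -0.3  -0.05]
t 22.98 pos [ 0.5257 -0.0491  0.0234] tooly -98.34 d mm [-0.5 -3.1 -0.4] roll 0.16 F [0.3 9.9 1.8] w 0.0154
```

View pics/cmp.png

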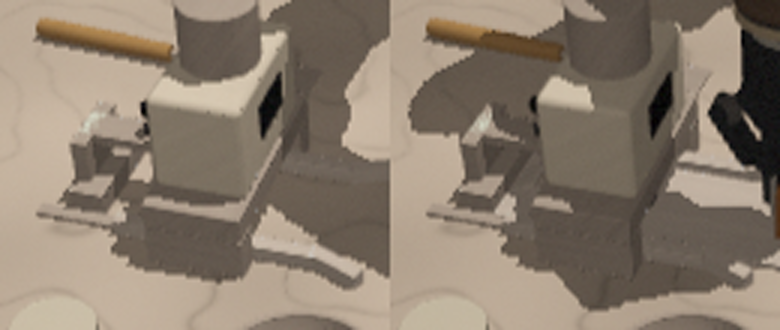

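The knob at about (537,105) is half hidden and the picture isn't decisive. By feel, the force eased twice and is now rising stiffly, which fits light contact with the stop. A gentle pull back should tell whether it is latched.

move_arm(
  increments=[-1,0,-0.0012,-0.0002,0,-1,0,-0.0023,-0.0003,0,-1,0,-0.0033,-0.0003,0],
)

```text
time: 23.4
ee_pos: [0.5256, -0.049, 0.0234]
tool_rot: [0.997, -0.073, -0.0, 0.0]
contact_force: [1.4, 1.6, 0.2]
grip_width: 0.0153
gripper_force: 27.4
```

To row units: -1 mm is -0.0017, -0.5 mm is -0.0008.

move_arm(
  increments=[-1,0,-0.0008,0,0,-1,0,-0.0017,0,0,-1,0,-0.0017,0,0],
)

```text
time: 23.78
ee_pos: [0.5256, -0.0489, 0.0234]
tool_rot: [0.997, -0.074, -0.0, 0.001]
contact_force: [0.5, -5.0, -1.2]
grip_width: 0.0156
gripper_force: 27.3
```

To row units: -1 mm is -0.0017, -0.5 mm is -0.0008.

move_arm(
  increments=[-1,0,-0.0008,0,0,-1,0,-0.0017,0,0,-1,0,-0.0017,0,0],
)

```text
time: 24.15
ee_pos: [0.5255, -0.0481, 0.0234]
tool_rot: [0.997, -0.074, -0.0, 0.001]
contact_force: [1.1, -6.1, -1.0]
grip_width: 0.0154
gripper_force: 27.4
```

To row units: -1 mm is -0.0017, -0.5 mm is -0.0008.

move_arm(
  increments=[-1,0,-0.0008,0,0,-1,0,-0.0017,0,0,-1,0,-0.0017,0,0],
)

```text
time: 24.52
ee_pos: [0.5255, -0.048, 0.0234]
tool_rot: [0.997, -0.074, -0.001, 0.001]
contact_force: [-0.1, -8.2, 0.0]
grip_width: 0.0155
gripper_force: 27.5
```

To row units: -1 mm is -0.0017, -0.5 mm is -0.0008.

move_arm(
  increments=[-1,0,-0.0008,0,0,-1,0,-0.0017,0,0,-1,0,-0.0017,0,0],
)

```text
time: 24.9
ee_pos: [0.5256, -0.048, 0.0234]
tool_rot: [0.997, -0.075, -0.001, 0.002]
contact_force: [0.2, -12.6, 1.0]
grip_width: 0.0155
gripper_force: 27.7
```

The pull is blocked after 1 mm, so it's latched. I'll relax the force, then let go and rise.

To row units: 3 mm is 0.005, 2 mm is 0.0033.

move_arm(
  increments=[-1,0,0.0017,0,0,-1,0,0.0033,0,0,-1,0,0.005,0,0,-1,0,0.005,0,0],
)

```text
time: 25.4
ee_pos: [0.5256, -0.0479, 0.0234]
tool_rot: [0.997, -0.073, -0.0, 0.0]
contact_force: [0.8, -5.5, -2.5]
grip_width: 0.0152
gripper_force: 27.2
```

move_arm(
  increments=[-0.4,0,0,0,0,-0.2,0,0,0,0,0,0,0,0,0,0.2,0,0,0,0,0.2,0,0,0,0],
)

```text
time: 26.02
ee_pos: [0.5259, -0.0474, 0.0235]
tool_rot: [0.997, -0.073, 0.0, -0.0]
contact_force: [0.2, 0.3, -0.0]
grip_width: 0.0509
gripper_force: 0.0
```

```bash
python3 -c "
from h import *
lane(0)"
```

```text
now s 1.4 lat 0.45 Fu,Fv [-0.3  0.1] M [ 0.02 -0.02 -0.04]
t 26.02 pos [ 0.5259 -0.0474  0.0235] tooly -98.4 d mm [-0.5 -1.4 -0.3] roll 0.1 F [ 0.2  0.3 -0. ] w 0.0509
```

To row units: -140 mm is -0.2333, -100 mm is -0.1667.

move_arm(
  increments=[0.2,0,0,-0.0167,0,0.2,0,0,-0.05,0,0.2,0,0,-0.1,0,0.2,0,0,-0.1667,0,0.2,0,-0.0333,-0.2333,0],
)

```text
time: 26.65
ee_pos: [0.5285, -0.029, 0.1653]
tool_rot: [0.997, -0.075, -0.0, 0.0]
contact_force: [1.1, 0.4, 0.3]
grip_width: 0.0514
gripper_force: 0.0
```

To row units: -200 mm is -0.3333, -150 mm is -0.25.

move_arm(
  increments=[0.2,0,-0.0833,-0.0333,0,0.2,0,-0.1667,-0.0333,0,0.2,0,-0.25,-0.0333,0,0.2,0,-0.3333,-0.0333,0,0.2,0,-0.3333,-0.0333,0],
)

```text
time: 27.28
ee_pos: [0.5573, 0.1757, 0.1845]
tool_rot: [0.998, -0.07, 0.0, -0.002]
contact_force: [-0.6, -1.2, 0.6]
grip_width: 0.0515
gripper_force: 0.0
```

```bash
python3 -c "
from h import *
go(0,0,0,0)
i=save('scene','s5');j=save('top','t5')
b=slice(150,260),slice(180,340); c=slice(150,260),slice(300,460)
cv2.imwrite('pics/fin.png',cv2.resize(np.hstack([i[b],j[c]]),None,fx=2.5,fy=2.5,interpolation=cv2.INTER_CUBIC)[:,:,::-1])"
```

```text
t 27.27 pos [0.5573 0.1757 0.1845] tooly -98.01 d mm [-527.4  252.3  183.6] roll -98.01 F [-0.6 -1.2  0.6] w 0.0515
```

View pics/fin.png

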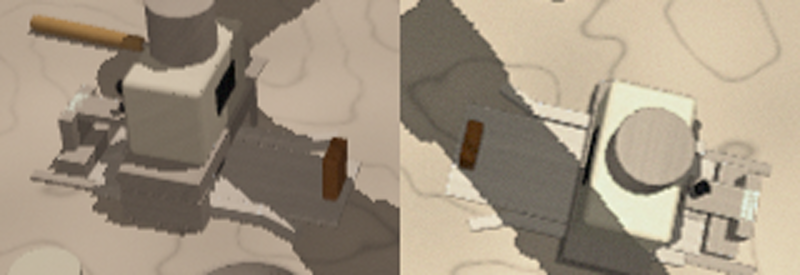

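The sled sits straight in the lane, with its handle at about (335,170) in the left half and (470,145) in the right. The arm is clear of everything, so I'll hand in.

```bash
python3 -c "
from cell import ctrl
print(ctrl.sign_off())"
```

```text
the job is handed in; nothing more can be done
None
```

The sled is latched in the station, released and handed in at about 27 s: a gentle pull back was blocked after about 1 mm, and the highest force in the readings at the end of each move was about 13 N.

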